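Breakaway test and release of a roll-cage hitch

ROBOT

A 6-joint arm with a two-finger parallel gripper is mounted at the origin on the work surface; the furniture and walls round the work are solid. World frame = base frame: x ahead of the robot, y to its left, z up, the work surface at z = 0. Lengths are in m, angles in rad, forces in N, time in s.
With the tool pointing down it reaches from about 0.275 to 0.85 m from the base axis. Payload 19 kg.
Tool frame: the origin (TCP) lies at the very end of the fingers, on their centre line; the grasp point (between the pads) lies 19 mm behind it (pinch_z is the z of the grasp point in the tool frame, in m); z points along the fingers, x is the direction in which the jaws open and shut, and the axes are right-handed (so a half turn about z gives the same grasp; the last joint's range is limited). The gripper opens to 85 mm and grips with 20 to 120 N. Pads are 22 mm wide; open, the fingers measure 114 mm over their backs; the gripper's body (76 mm by 85 mm) begins 54 mm behind the grasp point. The pads swing forward as they close: fully open they stand 13 mm farther back than shut.
Start: joints at [1.156, 0.15, 1.437, -0, 1.554, -0.134], TCP at [0.159, 0.552, 0.231] pointing down, gripper open.
Joint ranges: [-2.8, 2.8], [-0.68, 2.1], [0.12, 2.68], [-1.39, 4.53], [0.16, 2.79], [-2.81, 2.81]. Speed limits (rad/s): [1.89, 1.89, 2.22, 3.01, 3.01, 3.01].

INTERFACE

Orientations are given as [roll, pitch, yaw] about the fixed x, y, z axes, in that order (R = Rz(yaw) Ry(pitch) Rx(roll)).
In Python, from plant import * gives the robot as it stands.
- The arm moves only by the tool drive_tool, never from a script. Its argument "deltas" is a list that holds one entry, the list of rows, each a list of 7 numbers: the turn, a rotation vector about the tool's x, y, z in degrees, then the shift along the tool's x, y, z in mm, then the finger opening in mm, from 0 to 85.4. A call has 1 to 12 rows; each row is the pose to reach, as a shift and turn from the pose commanded when the call began, along the tool's axes at that moment; what a row does not reach only later rows make up. A row lasts 1/10 s, in which the tool goes at most 50 mm and 8.59 degrees, less where a joint would pass 70% of its speed; a pose out of reach is approached as far as the arm can. A call with a gripper value outside its range is refused whole. The fingers move at their own pace and stop on an object; "force" is the grip in N (left out, the last holds). Time passes only in rows, so rows that repeat a pose let the fingers close. It gives the time, the measured TCP pose, the force and the opening at its end, in the units of the state.
- read_state(): the state, without advancing time (a new reading comes with each control period).
- grab_frame(name): name is "side" or "top"; returns (picture, depth): 384x512x3 uint8, red, green, blue; 384x512 float32, m along the optical axis (not along the pixel's ray), 0 where there is no reading.
- camera_params(name): a dict with "K" (3x3 intrinsics, pixels), "rvec" (rotation vector, rad) and "tvec" (3), from world to camera coordinates, as OpenCV has them. Camera axes: x right, y down, z forward; pixel columns grow to the right and rows downward; lengths in m; the calibration is good to about 2 mm. A picture is of the moment at which its call begins. camera_params takes no time and is no camera call.
- sign_off(): hands the job in, once; it reports no verdict.
The state is a dict: "clock": time; "qpos": joint angles; "joint_vel": joint speeds; "joint_torque": joint torques, N m; "tcp_pos": TCP position; "tool_rot": TCP orientation; "force": force on the tool from outside, world axes, zero at the start; "ft_torque": the same for the moment, N m; "opening": finger opening in m.
Only numpy, scipy, OpenCV 4.12 (cv2) and the standard library are available. Lean on these libraries where they do the work, as an engineer would, in place of code of your own. Each camera call takes 0.05 s, during which the arm holds its last target.

TASK

Bench-check this roll-cage towing hitch: press the green test button so that the orange trip lever drops, then lift the lever back up until it stays up. Next pull the red latch handle sideways, to the left as seen from the robot, against its spring, lift the blue tongue off the ball until it stands about 25 degrees up, and finish while still holding it there in the gripper: do not let go or set it down. Leave the other things on the bench where they are.

Things in the scene. Friction and masses are not known exactly. Their poses are not given: they have to be found in the camera images.
- hitch_mount: Fixed dark steel ball mount with a roll cage's towing hitch; base plate 250 x 100 x 8 mm. Origin on the bench under the ball; x axis runs from the ball along the blue tongue to its hinge pin, z up; the latch pulls towards +y. Reaches 62 mm in front of the origin, 192 mm behind, 50 mm to either side; highest part (latch handle) 174 mm above the bench.
- latch_handle (a point): Centre of the red upright handle of the latch, on top of the blue coupler head, above the ball; 153.5 mm above the bench with the tongue down. Tab 14 mm thick along the mount's y, 28 mm along x, from 26 mm below this point (slide plate at its foot) to 20 mm above; free on both flat sides. The tongue carries the latch: gripped by the flat sides, it pulls the latch and then lifts the tongue.
- latch (a joint): Sideways slide of the latch, m: 0 shut, to 0.014 as the handle is pulled towards the mount's +y. Its spring takes about 4 N to start, 9 N fully out, and returns it. Below 0.007 a steel jaw under the ball locks the tongue down; free from 0.008 on, and it must stay pulled until the tongue has risen about 0.3 rad.
- tongue_pin (a point): Centre of the blue tongue's hinge pin, 90 mm above the bench, 150 mm from the ball along the mount's x; the pin lies along the mount's y. With the tongue down the latch handle's centre lies 150 mm from the pin towards the ball and 63.5 mm above it.
- tongue (a joint): Swing of the blue tongue about the pin, rad: 0 seated on the ball, grows as the coupler end is lifted (stop at 0.7). The jaw clears the top of the ball at about 0.31. Tongue and latch weigh about 0.65 kg and fall back when let go (about 5 N lift at the handle).
- ball_centre (a point): Centre of the steel hitch ball, 44 mm in diameter, 85 mm above the bench (fixed). Round the work: tall brown panels of the bench stand upright along its left and right edges, from about 0.42 m ahead of the robot to the back, at about 0.42 m to either side; keep the arm clear of their front edges.
- trip_unit: Fixed grey breakaway trip unit. Origin on the bench right under the orange lever knob when this is up; x axis points from the knob to the housing, z up. The housing begins 52 mm behind the origin, is 88 mm wide, 85 mm deep, 116 mm high. The lever's pivot lies in it 115 mm along x, 85 mm above the bench, its axis along y.
- button_top (a point): Centre of the top face of the round green test button (30 mm across) on the housing's roof, 133 mm above the bench, 90 mm behind the unit's origin. Pressed straight down.
- test_button (a joint): Travel of the test button, m: 0 out, 0.008 fully down, where it stops; press it right down. Springs back by itself; takes about 5 N.
- lever_knob (a point): Centre of the orange cylindrical knob at the end of the trip lever, 20 mm in diameter and 22 mm long along the unit's y, so its flat ends can be gripped across y. Lever up: 102 mm above the bench; dropped: about 45 mm above the bench and 8 mm nearer the housing. Lies 116 mm from the lever's pivot.
- trip_lever (a joint): Angle of the trip lever, rad: 0 up (armed), 0.5 dropped. A hidden over-centre weight holds it lightly at either end, changing over at about 0.2; lifting it takes about 1 N at the knob.
- stapler: Bystander: loose red and black stapler lying on the bench, to be left alone. Origin under its centre.
- clear_tape_0: Bystander: loose beige tape roll lying on the bench, to be left alone. Origin under its centre.
- label_roll_0: Bystander: loose white label roll lying on the bench, to be left alone. Origin under its centre.
- small_carton_1: Bystander: loose small brown carton lying on the bench, to be left alone. Origin under its centre.
- masking_tape: Bystander: loose flat cream masking-tape roll lying on the bench, to be left alone. Origin under its centre.
- marker_blue: Bystander: loose white marker pen with blue cap lying on the bench, to be left alone. Origin under its centre.

How it is judged:
On the way, in this order (a step that is already met when the one before it is completed fails the run):
1. the test button is pressed and the lever drops (value of joint test_button above 0.003 m and value of joint trip_lever above 0.25 rad), for 0.04 s.
2. the lever is lifted back up, the button out (value of joint trip_lever below 0.05 rad and value of joint test_button below 0.002 m), for 0.2 s.
3. the latch is pulled aside with the tongue still on the ball (value of joint latch above 0.008 m and value of joint tongue below 0.06 rad), for 0.05 s.
4. the tongue is raised clear of the ball, held by the gripper (value of joint tongue between 0.33 and 0.62 rad and contact force between the fingers and tongue above 1.5 N), for 0.2 s.
At the end, for the whole second after the job is handed in: The tongue is held still by the gripper 0.33 to 0.62 rad (19 to 35 degrees) above its seat, the fingers bearing on the tongue or its latch with more than 1.5 N and nothing of the mount touching it; the trip lever is up (below 0.05 rad) and the test button out (all of step 2 and all of step 4 and velocity of joint tongue between -0.1 and 0.1 rad/s and contact force between tongue and hitch_mount below 0.5 N); the arm keeps its last pose, push and grip.
It fails at once if a bystander is pushed more than 30 mm (distance of any of stapler, clear_tape_0, label_roll_0, small_carton_1, masking_tape, marker_blue from where it was at the start of the episode above 0.03 m).
It also fails if it takes over 58 s, if anything falls off the work surface, if the arm or the gripper's body presses on something with over 40 N, if the wrist force passes 120 N, or if a joint passes its speed limit or range.

## Working session

There is one attempt and no reset: what is moved stays moved. The work goes in short steps, Python scripts to look and compute and a tool call to move; the robot and the scene stay as the last step left them, time stands still between calls to the robot, and variables do not carry over. Pictures are saved under pics/ and viewed, and the job is handed in when it is done.

Besides the shell and the picture viewer there is one more tool, called after "Request:" as name([rows], argument=value, ...), one row to a line, values as JSON. drive_tool: Moves the arm, as the interface text tells. Its arguments: {"type":"object","properties":{"deltas":{"type":"array"},"force":{"type":"number"}},"required":["deltas"]}

```bash
ls; mkdir -p pics; python3 - <<'E'
from plant import *
import cv2,numpy as np
s=read_state();print(s)
for n in("side","top"):
    im,d=grab_frame(n);cv2.imwrite(f"pics/{n}0.png",im[:,:,::-1]);np.savez(f"pics/{n}0.npz",im=im,d=d);print(camera_params(n))
E
```

```text
pics
{'clock': 0.0, 'qpos': array([ 1.15599303e+00,  1.50948226e-01,  1.43801750e+00, -1.58899789e-05,
        1.55379430e+00, -1.33992140e-01]), 'joint_vel': array([-0.00074715, -0.0006688 ,  0.00044733, -0.00023779, -0.00068828,
       -0.00034519]), 'joint_torque': array([-7.33606921e-04, -7.13014197e+01, -5.70911837e+01, -2.82792371e-04,
        8.31359153e-03, -1.71717471e-05]), 'tcp_pos': array([0.15927309, 0.55224673, 0.23070371]), 'tool_rot': array([-3.14145245e+00,  1.15903099e-03,  1.28998553e+00]), 'force': array([-0.39350279,  0.00975073, -0.21249902]), 'ft_torque': array([0.01901839, 0.04179399, 0.0562766 ]), 'opening': 0.0856270916730875}
{'K': array([[364.32009673,   0.        , 251.32003305],
       [  0.        , 364.32009673, 186.05733828],
       [  0.        ,   0.        ,   1.        ]]), 'rvec': array([ 2.47236728, -0.75688803,  0.24305874]), 'tvec': array([-0.4042404 ,  0.31972425,  1.2086764 ])}
{'K': array([[401.87286026,   0.        , 259.61804828],
       [  0.        , 401.87286026, 195.57562613],
       [  0.        ,   0.        ,   1.        ]]), 'rvec': array([ 2.2056206 , -2.17012616,  0.0503216 ]), 'tvec': array([0.03243178, 0.51643868, 1.19929457])}
```

View pics/side0.png

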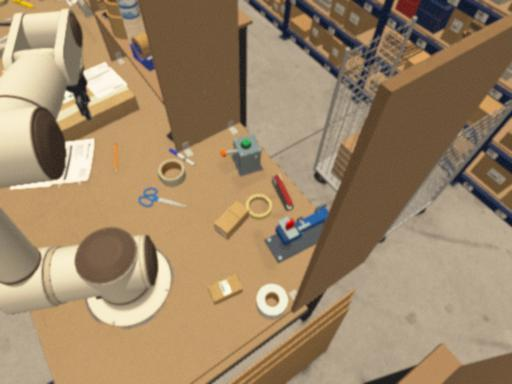

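View pics/top0.png

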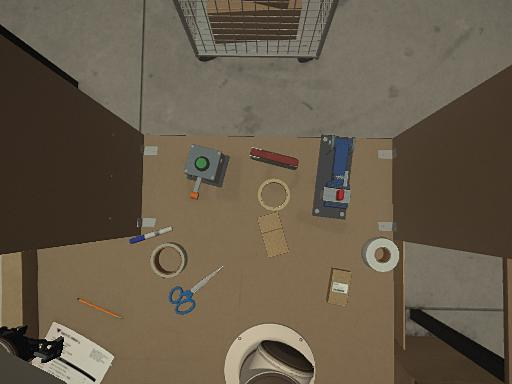

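The side view shows the trip unit near (245,152) and the hitch near (297,232). In the top view the green button is at (202,163), the orange knob at (194,195) and the red handle at (341,195). Next I'll measure them.

```bash
cat > h.py <<'E'
import cv2,numpy as np
from plant import *
def ray(n,uv):
    c=camera_params(n);R=cv2.Rodrigues(c['rvec'])[0];t=c['tvec']
    p=cv2.undistortPoints(np.array([[uv]],float),c['K'],None)[0,0]
    return -R.T@t,R.T@np.array([p[0],p[1],1.])
def onz(n,uv,z):
    o,d=ray(n,uv);return o+d*(z-o[2])/d[2]
def proj(n,P):
    c=camera_params(n);return cv2.projectPoints(np.array(P,float).reshape(-1,3),c['rvec'],c['tvec'],c['K'],None)[0].reshape(-1,2)
def tri(a,b):
    o1,d1=ray('top',a);o2,d2=ray('side',b)
    s=np.linalg.lstsq(np.c_[d1,-d2],o2-o1,rcond=None)[0]
    p,q=o1+d1*s[0],o2+d2*s[1];return (p+q)/2,np.linalg.norm(p-q)
def blobs(im,kind,roi,amin=4):
    h=cv2.cvtColor(im,cv2.COLOR_RGB2HSV).astype(int);H,S,V=h[...,0],h[...,1],h[...,2]
    m={'green':(H>45)&(H<85)&(S>120),'orange':(H>3)&(H<16)&(S>185)&(V>120),'red':((H<5)|(H>174))&(S>150)&(V>80),'blue':(H>100)&(H<125)&(S>120)}[kind]
    z=np.zeros(m.shape,np.uint8);x0,y0,x1,y1=roi;z[y0:y1,x0:x1]=m[y0:y1,x0:x1]
    n,l,st,ce=cv2.connectedComponentsWithStats(z)
    return [(st[i].tolist(),ce[i].round(2).tolist()) for i in range(1,n) if st[i,4]>=amin]
E
python3 - <<'E'
from h import *
T=np.load('pics/top0.npz');S=np.load('pics/side0.npz')
rt={'green':(180,140,230,190),'orange':(180,180,215,210),'red':(320,180,365,210),'blue':(310,130,370,215)}
rs={'green':(220,130,270,170),'orange':(210,140,240,165),'red':(275,210,310,240),'blue':(270,200,335,250)}
for k in rt:
    print(k,'T',blobs(T['im'],k,rt[k]),'S',blobs(S['im'],k,rs[k]))
a=cv2.resize(T['im'][125:225,170:370],None,fx=4,fy=4,interpolation=2);cv2.imwrite('pics/zt.png',a[:,:,::-1])
a=cv2.resize(S['im'][125:265,200:340],None,fx=4,fy=4,interpolation=2);cv2.imwrite('pics/zs.png',a[:,:,::-1])
E
```

```text
green T [([196, 158, 10, 10, 55], [200.71, 162.36])] S [([242, 140, 8, 7, 44], [245.5, 143.0])]
orange T [([190, 192, 8, 7, 42], [193.6, 194.88])] S [([221, 150, 5, 7, 25], [223.04, 152.76])]
red T [([336, 190, 8, 10, 63], [340.03, 194.54])] S [([286, 219, 8, 10, 50], [289.76, 223.84])]
blue T [([333, 138, 18, 38, 420], [340.77, 156.09]), ([328, 179, 16, 7, 59], [336.66, 181.97]), ([347, 184, 2, 3, 4], [347.75, 185.25]), ([325, 204, 22, 4, 25], [335.28, 205.68])] S [([304, 208, 24, 22, 241], [316.78, 217.46]), ([296, 222, 5, 4, 14], [297.79, 223.64]), ([277, 227, 28, 18, 120], [286.37, 236.3])]
```

View pics/zt.png

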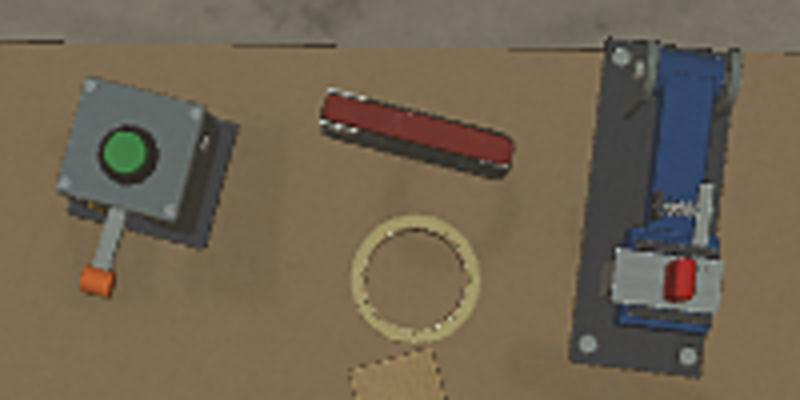

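View pics/zs.png

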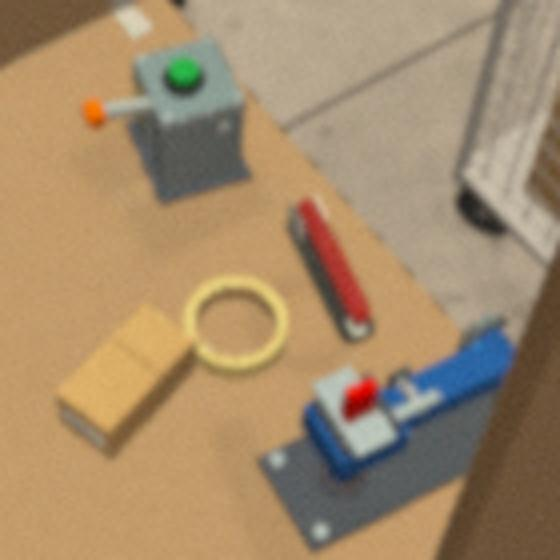

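```bash
python3 - <<'E'
from h import *
T=np.load('pics/top0.npz')['im'];S=np.load('pics/side0.npz')['im']
def loose(im,roi):
    x0,y0,x1,y1=roi;c=im[y0:y1,x0:x1].astype(int);m=(c[...,1]>c[...,0]*1.4)&(c[...,1]>c[...,2]*1.2)
    v,u=np.nonzero(m);return (u.min()+u.max())/2+x0,(v.min()+v.max())/2+y0,u.mean()+x0,v.mean()+y0,m.sum(),u.max()-u.min()+1,v.max()-v.min()+1
g=loose(T,(180,140,230,190));gs=loose(S,(220,130,270,170));print(g,gs)
B=onz('top',g[2:4],.132);print('button top@z',B,'side@z',onz('side',gs[2:4],.131),tri(g[2:4],gs[2:4]))
K=onz('top',(193.6,194.88),.106);print('knob',K,onz('side',(223.04,152.76),.104),tri((193.6,194.88),(223.04,152.76)))
print('handle',onz('top',(340.03,194.54),.165),onz('side',(289.76,223.84),.16),tri((340.03,194.54),(289.76,223.84)))
d=B-K;print('unit yaw',np.arctan2(d[1],d[0]),np.hypot(*d[:2]))
# roof corners: screws in crop
def c2(p):return ((p[0]+.5)/4-.5+170,(p[1]+.5)/4-.5+125)
R=[onz('top',c2(p),.116) for p in [(92,86),(196,115),(170,211),(65,184)]]
for p in R: print(p.round(4))
print('roof ctr',np.mean(R,0), [np.arctan2(*(R[i]-R[j])[[1,0]]) for i,j in((0,3),(1,2))])
# mount base bolts z=.010
Q=[onz('top',c2(p),.010) for p in [(588,344),(688,356),(621,57)]]
for p in Q: print(p.round(4))
for i,j in((2,0),):
    e=Q[i]-Q[j];print('mount yaw',np.arctan2(e[1],e[0]))
e=Q[0]-Q[1];print('yaw from bolts',np.arctan2(e[1],e[0])-np.pi/2)
# tongue axis: blue blob edges
bl=[onz('top',c2(p),.11) for p in [(690,62),(682,200)]];e=bl[0]-bl[1];print('tongue yaw',np.arctan2(e[1],e[0]),bl)
E
```

```text
(np.float64(201.0), np.float64(163.0), np.float64(200.84782608695653), np.float64(162.73913043478262), np.int64(92), np.int64(11), np.int64(11)) (np.float64(245.5), np.float64(142.5), np.float64(245.56140350877195), np.float64(142.66666666666666), np.int64(57), np.int64(8), np.int64(8))
button top@z [0.59694935 0.20235408 0.132     ] side@z [0.59305793 0.19402135 0.131     ] (array([0.5995698 , 0.20464139, 0.11598437]), np.float64(0.0010234487480743116))
knob [0.5097186  0.22456763 0.106     ] [0.50715786 0.21883134 0.104     ] (array([0.51080358, 0.22657477, 0.09322452]), np.float64(0.0008906459152918027))
handle [ 0.51352772 -0.17314077  0.165     ] [ 0.51141747 -0.18012501  0.16      ] (array([ 0.51494705, -0.17632442,  0.14983402]), np.float64(0.001131837842902665))
unit yaw -0.24935291597231854 0.09001469678776143
[0.6454 0.2291 0.116 ]
[0.6261 0.1559 0.116 ]
[0.5587 0.1725 0.116 ]
[0.5764 0.2461 0.116 ]
roof ctr [0.60167619 0.20089524 0.116     ] [np.float64(-0.24194829761172298), np.float64(-0.2411019013440618)]
[ 0.4733 -0.1322  0.01  ]
[ 0.4655 -0.2076  0.01  ]
[ 0.6926 -0.1554  0.01  ]
mount yaw -0.10575121553464016
yaw from bolts -0.10332218882625122
tongue yaw -0.05224586017888567 [array([ 0.66963001, -0.18860297,  0.11      ]), array([ 0.57252121, -0.18352481,  0.11      ])]
```

```bash
python3 - <<'E'
from h import *
def back(n,uv,z):
    o,d=ray(n,uv);return o+d*z
pts={'top':{'roof':[(190,160),(195,152),(213,165),(207,172)],'bench':[(250,180),(230,240),(300,230),(280,300)],'btn':[(199,161),(202,163)],'knob':[(193,194)],'handle':[(340,194),(340,192)],'base':[(320,190),(322,160)]},
'side':{'bench':[(230,185),(195,205),(200,250),(130,200)],'btn':[(245,142)],'knob':[(223,152)],'handle':[(290,222)],'roof':[(252,150),(238,140)],'label':[]}}
for n in pts:
    d=np.load(f'pics/{n}0.npz')['d']
    for k,l in pts[n].items():
        for p in l: print(n,k,p,d[p[1],p[0]].round(4),back(n,p,d[p[1],p[0]]).round(4))
E
```

```text
top roof (190, 160) 1.1181 [0.6061 0.235  0.1179]
top roof (195, 152) 1.1217 [0.6291 0.2221 0.1154]
top roof (213, 165) 1.1143 [0.5928 0.1703 0.1203]
top roof (207, 172) 1.1159 [0.5733 0.1869 0.1177]
top bench (250, 180) 1.231 [0.5639 0.0712 0.0007]
top bench (230, 240) 1.2193 [0.3801 0.1286 0.0027]
top bench (300, 230) 1.2198 [ 0.4139 -0.0833  0.0018]
top bench (280, 300) 1.2105 [ 2.027e-01 -2.560e-02 -1.000e-04]
top btn (199, 161) 1.1027 [0.6016 0.2074 0.1327]
top btn (202, 163) 1.1002 [0.5959 0.1987 0.1348]
top knob (193, 194) 1.1161 [0.5117 0.2248 0.1145]
top handle (340, 194) 1.0531 [ 0.5144 -0.1714  0.1735]
top handle (340, 192) 1.0481 [ 0.5193 -0.1704  0.1788]
top base (320, 190) 1.2221 [ 0.5363 -0.1424  0.0058]
top base (322, 160) 1.2268 [ 0.6281 -0.1477  0.0062]
side bench (230, 185) 1.4241 [ 4.843e-01  1.406e-01 -1.000e-04]
side bench (195, 205) 1.3745 [ 0.3266  0.1386 -0.0014]
side bench (200, 250) 1.2772 [ 0.2516 -0.0293 -0.0023]
side bench (130, 200) 1.382 [ 0.133   0.2944 -0.0012]
side btn (245, 142) 1.3759 [0.5938 0.1989 0.1295]
side knob (223, 152) 1.3733 [0.5068 0.218  0.1098]
side handle (290, 222) 1.1485 [ 0.5119 -0.179   0.1703]
side roof (252, 150) 1.3773 [0.6021 0.1637 0.1123]
side roof (238, 140) 1.4068 [0.5862 0.2362 0.1094]
```

```bash
cat >> h.py <<'E'
from scipy.spatial.transform import Rotation as Ro
def st():
    s=read_state();print('t',round(s['clock'],2),'tcp',s['tcp_pos'].round(4),'rpy',s['tool_rot'].round(3),'F',s['force'].round(1),'op',round(s['opening'],4),'q',s['qpos'].round(2));return s
def to(p,rpy=None,s=None):
    "row values (turn deg rotvec, shift mm) in tool axes from present pose"
    s=s or read_state();R=Ro.from_euler('xyz',s['tool_rot'])
    sh=R.inv().apply(np.array(p)-s['tcp_pos'])*1000
    tu=np.zeros(3) if rpy is None else np.degrees((R.inv()*Ro.from_euler('xyz',rpy)).as_rotvec())
    print('turn',tu.round(2),'shift',sh.round(1))
E
python3 - <<'E'
from h import *
st();to((.36,.24,.23),(np.pi,0,1.326));to((.593,.2,.2),(np.pi,0,1.326))
E
```

```text
t 0.1 tcp [0.1593 0.5523 0.2308] rpy [-3.141e+00  1.000e-03  1.290e+00] F [0.3 0.5 0.2] op 0.0853 q [ 1.16  0.15  1.44  0.    1.55 -0.13]
turn [-0.01  0.06 -2.06] shift [-244.4  279.4    1. ]
turn [-0.01  0.06 -2.06] shift [-218.2  514.4   30.9]
```

Request:
drive_tool([
  [[0,0,-2,-244,279,0,0],[0,0,-2,-244,279,0,0],[0,0,-2,-244,279,0,0],[0,0,-2,-244,279,0,0],[0,0,-2,-244,279,0,0],[0,0,-2,-244,279,0,0],[0,0,-2,-244,279,0,0],[0,0,-2,-244,279,0,0],[0,0,-2,-244,279,0,0],[0,0,-2,-244,279,0,0]],
], force=40)

```text
clock: 1.1
tcp_pos: [0.3598, 0.2405, 0.2312]
tool_rot: [-3.141, 0.0, 1.324]
force: [0.0, -0.1, -0.1]
opening: -0.0
```

```bash
python3 - <<'E'
from h import *
st();to((.594,.2,.19),(np.pi,0,1.326))
E
```

```text
t 1.1 tcp [0.3598 0.2405 0.2312] rpy [-3.141  0.     1.324] F [ 0.  -0.1 -0.1] op -0.0 q [ 0.41 -0.15  1.74  0.    1.55 -0.91]
turn [-0.02  0.   -0.14] shift [ 18.  237.   41.1]
```

Request:
drive_tool([
  [[0,0,0,18,237,25,0],[0,0,0,18,237,35,0],[0,0,0,18,237,41,0],[0,0,0,18,237,41,0],[0,0,0,18,237,41,0],[0,0,0,18,237,41,0],[0,0,0,18,237,41,0]],
])

```text
clock: 1.8
tcp_pos: [0.5937, 0.2016, 0.1891]
tool_rot: [-3.139, 0.001, 1.326]
force: [-0.2, 0.5, -0.4]
opening: 0.0
```

```bash
python3 - <<'E'
from h import *
s=st()
for n in("side","top"):
    im,d=grab_frame(n);np.savez(f"pics/{n}1.npz",im=im,d=d)
    u,v=proj(n,s['tcp_pos'])[0];print(n,u,v)
    x0,y0=int(u)-35,int(v)-30
    a=cv2.resize(im[y0:y0+60,x0:x0+80],None,fx=8,fy=8,interpolation=2);cv2.circle(a,(int((u-x0+.5)*8),int((v-y0+.5)*8)),4,(255,0,255),1);cv2.imwrite(f'pics/{n}1.png',a[:,:,::-1])
E
```

```text
t 1.8 tcp [0.5937 0.2016 0.1891] rpy [-3.139e+00  1.000e-03  1.326e+00] F [-0.2  0.5 -0.4] op 0.0 q [ 0.2   0.28  1.37  0.    1.5  -1.12]
side 244.57575458332053 130.9940394014635
top 197.70762204560828 160.95950129502708
```

View pics/side1.png

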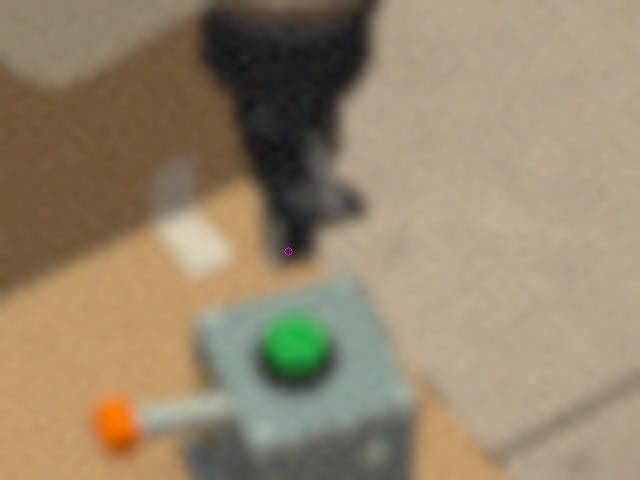

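View pics/top1.png

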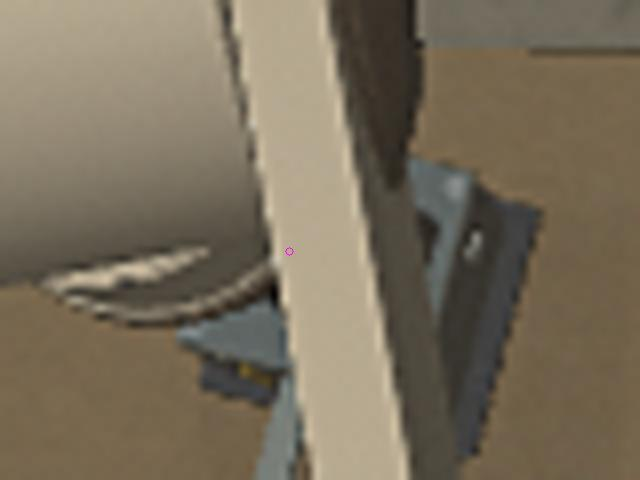

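Side view: the fingertip at about (290,262) in the crop agrees with the projected TCP, and it sits above the button at (295,345). Pressing now.

```bash
python3 - <<'E'
from h import *
to((.595,.1985,.136));to((.595,.1985,.123))
E
```

```text
turn [0. 0. 0.] shift [-2.6  2.6 54.6]
turn [0. 0. 0.] shift [-2.6  2.6 67.6]
```

Request:
drive_tool([
  [[0,0,0,-2.5,2.5,25,0],[0,0,0,-2.5,2.5,45,0],[0,0,0,-2.5,2.5,52,0],[0,0,0,-2.5,2.5,56,0],[0,0,0,-2.5,2.5,58,0],[0,0,0,-2.5,2.5,60,0],[0,0,0,-2.5,2.5,61,0],[0,0,0,-2.5,2.5,62,0],[0,0,0,-2.5,2.5,62,0]],
])

```text
clock: 2.8
tcp_pos: [0.5961, 0.1976, 0.1286]
tool_rot: [3.141, -0.0, 1.325]
force: [-0.9, 3.3, 4.3]
opening: 0.0
```

Request:
drive_tool([
  [[0,0,0,0,0,1,0],[0,0,0,0,0,2,0],[0,0,0,0,0,3,0],[0,0,0,0,0,4,0],[0,0,0,0,0,4,0]],
])

```text
clock: 3.3
tcp_pos: [0.5961, 0.1975, 0.125]
tool_rot: [3.141, -0.0, 1.325]
force: [-2.4, 2.6, 11.6]
opening: -0.0001
```

```bash
python3 - <<'E'
from h import *
s=st()
im,d=grab_frame('side')
a=cv2.resize(im[100:180,200:300],None,fx=7,fy=7,interpolation=2);cv2.imwrite('pics/s2.png',a[:,:,::-1])
E
```

```text
t 3.3 tcp [0.5961 0.1975 0.125 ] rpy [ 3.141 -0.     1.325] F [-2.4  2.6 11.6] op -0.0001 q [ 0.2   0.31  1.46 -0.    1.37 -1.13]
```

View pics/s2.png

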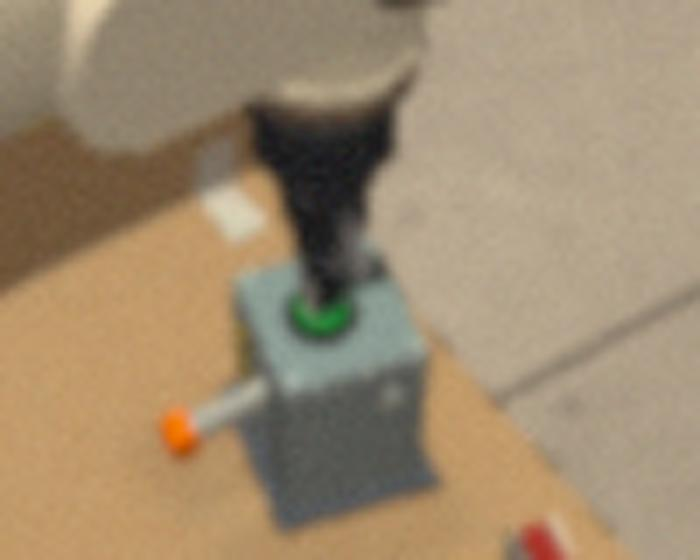

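The side view shows the lever dropped, with the knob at (178,432) in the crop, and the button pressed. I'll retreat, open and tilt the tool.

Request:
drive_tool([
  [[0,0,0,0,0,-20,0],[0,0,0,0,0,-50,60],[0,0,0,0,-40,-60,60],[-8,0,0,0,-90,-60,60],[-16,0,0,0,-140,-60,60],[-24,0,0,0,-180,-60,60],[-30,0,0,0,-210,-50,60],[-30,0,0,0,-210,-40,60],[-30,0,0,0,-210,-40,60]],
])

```text
clock: 4.25
tcp_pos: [0.3904, 0.249, 0.163]
tool_rot: [2.619, 0.002, 1.329]
force: [1.0, 0.7, 0.5]
opening: 0.0599
```

```bash
python3 - <<'E'
from h import *
s=st()
for n,(x0,y0,x1,y1) in {'side':(190,120,290,200),'top':(150,130,250,210)}.items():
    im,d=grab_frame(n);np.savez(f"pics/{n}3.npz",im=im,d=d)
    cv2.imwrite(f'pics/{n}3.png',cv2.resize(im[y0:y1,x0:x1],None,fx=6,fy=6,interpolation=2)[:,:,::-1])
    b=blobs(im,'orange',(185,130,240,210) if n=='top' else (205,140,245,180));print(n,b)
    for q in b:
        print(onz(n,q[1],.049 if n=='top' else .046))
E
```

```text
t 4.25 tcp [0.3904 0.249  0.163 ] rpy [2.619e+00 2.000e-03 1.329e+00] F [1.  0.7 0.5] op 0.0599 q [ 0.68 -0.22  2.03 -0.48  1.06 -0.47]
side [([223, 159, 5, 6, 20], [224.95, 161.8])]
[0.51130583 0.21692178 0.046     ]
top [([194, 191, 8, 7, 33], [197.55, 194.39])]
[0.51449811 0.22297783 0.049     ]
```

View pics/side3.png

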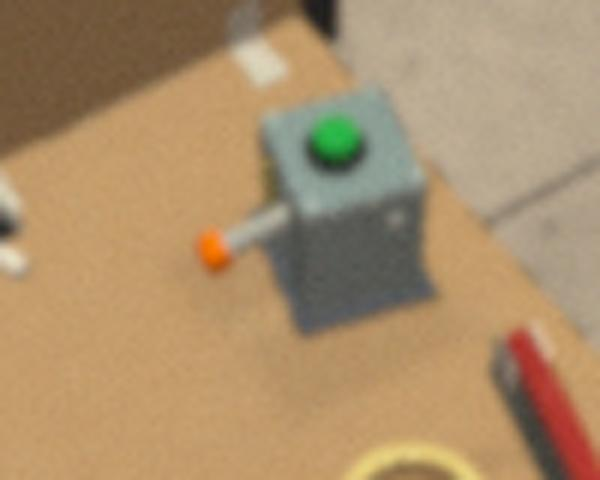

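View pics/top3.png

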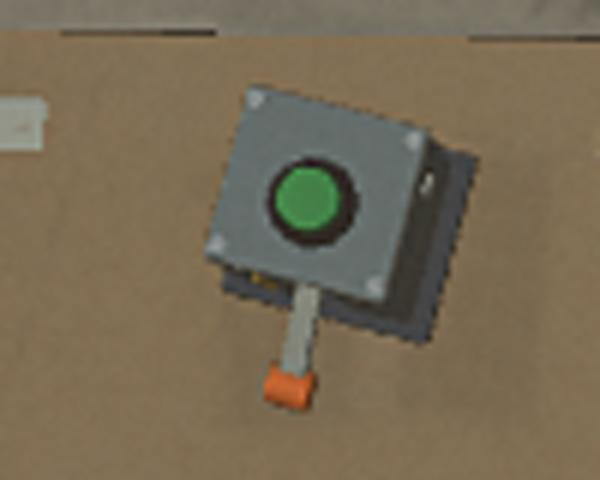

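Button is out again; the lever is down with the knob at about (213,250) in the side crop and (290,387) in the top crop. Going in for the knob.

```bash
python3 - <<'E'
from h import *
r=Ro.from_euler('z',-.245)*Ro.from_euler('y',-np.radians(30)); 
R=(Ro.from_euler('xyz',[np.pi,0,1.326])*Ro.from_rotvec([-np.pi/6,0,0]));rpy=R.as_euler('xyz');print(rpy,R.as_matrix()[:,2])
k=np.array([.5135,.220,.045]);z=R.as_matrix()[:,2]
to(k-.07*z,rpy);to(k+.016*z,rpy)
E
```

```text
[2.61799388 0.         1.326     ] [ 0.48509335 -0.12117936 -0.8660254 ]
turn [-0.04  0.07 -0.05] shift [ 1.8 47.4 95.5]
turn [-0.04  0.07 -0.05] shift [  1.9  47.5 181.5]
```

Request:
drive_tool([
  [[0,0,0,2,47,20,60],[0,0,0,2,47,65,60],[0,0,0,2,47,95,60],[0,0,0,2,47,125,60],[0,0,0,2,47,145,60],[0,0,0,2,47,165,60],[0,0,0,2,47,178,60],[0,0,0,2,47,181,60],[0,0,0,2,47,181,60]],
])

```text
clock: 5.25
tcp_pos: [0.5206, 0.2178, 0.031]
tool_rot: [2.618, 0.001, 1.323]
force: [0.4, 0.3, 1.6]
opening: 0.0598
```

```bash
python3 - <<'E'
from h import *
s=st()
im,d=grab_frame('side')
a=cv2.resize(im[110:190,190:290],None,fx=7,fy=7,interpolation=2);cv2.imwrite('pics/s4.png',a[:,:,::-1])
E
```

```text
t 5.25 tcp [0.5206 0.2178 0.031 ] rpy [2.618e+00 1.000e-03 1.323e+00] F [0.4 0.3 1.6] op 0.0598 q [ 0.44  0.11  2.02 -0.54  0.67 -0.51]
```

View pics/s4.png

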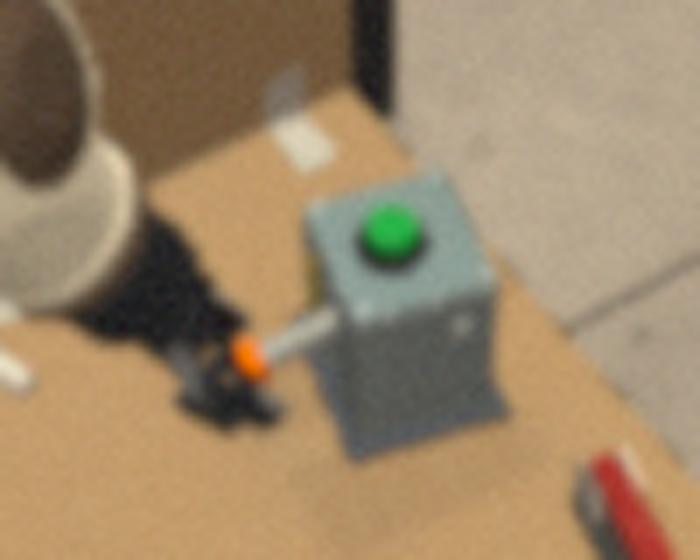

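The side view shows the knob, at (250,357) in the crop, between the two dark fingers. I'll close gently.

Request:
drive_tool([
  [[0,0,0,0,0,0,35],[0,0,0,0,0,0,28],[0,0,0,0,0,0,25],[0,0,0,0,0,0,22],[0,0,0,0,0,0,18],[0,0,0,0,0,0,18],[0,0,0,0,0,0,18]],
], force=20)

```text
clock: 6.0
tcp_pos: [0.5198, 0.2183, 0.0314]
tool_rot: [2.618, 0.001, 1.325]
force: [-4.1, -5.2, 6.6]
opening: 0.0217
```

```bash
python3 - <<'E'
import numpy as np
a=np.linspace(-.353,.147,9);P=np.c_[115-116*np.cos(a),85+116*np.sin(a)];D=P-P[0]
for d in D: print(d.round(1),'tool y',(.866*d[0]+.5*d[1]).round(1),'z',(.5*d[0]-.866*d[1]).round(1))
E
```

```text
[0. 0.] tool y 0.0 z 0.0
[-2.3  6.9] tool y 1.5 z -7.1
[-4.2 13.9] tool y 3.3 z -14.1
[-5.6 21. ] tool y 5.7 z -21.0
[-6.5 28.2] tool y 8.4 z -27.7
[-7.1 35.4] tool y 11.6 z -34.2
[-7.1 42.7] tool y 15.2 z -40.5
[-6.7 49.9] tool y 19.1 z -46.6
[-5.9 57.1] tool y 23.4 z -52.4
```

Request:
drive_tool([
  [[0,0,0,0,1.5,-7,18],[0,0,0,0,3.5,-14,18],[0,0,0,0,5.5,-21,18],[0,0,0,0,8.5,-27.5,18],[0,0,0,0,11.5,-34,18],[0,0,0,0,15,-40.5,18],[0,0,0,0,19,-46.5,18],[0,0,0,0,23,-52,18],[0,0,0,0,23,-52,18],[0,0,0,0,23,-52,18]],
])

```text
clock: 7.0
tcp_pos: [0.5137, 0.2198, 0.0882]
tool_rot: [2.618, 0.0, 1.325]
force: [-1.6, -5.1, -0.1]
opening: 0.022
```

```bash
python3 - <<'E'
from h import *
s=st()
im,d=grab_frame('side')
a=cv2.resize(im[110:190,190:290],None,fx=7,fy=7,interpolation=2);cv2.imwrite('pics/s5.png',a[:,:,::-1])
E
```

```text
t 7.0 tcp [0.5137 0.2198 0.0882] rpy [2.618 0.    1.325] F [-1.6 -5.1 -0.1] op 0.022 q [ 0.45  0.02  1.98 -0.47  0.79 -0.6 ]
```

View pics/s5.png

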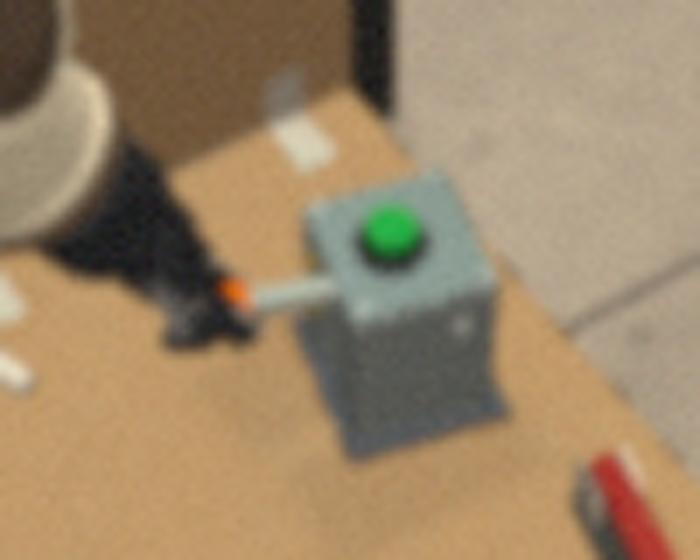

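The side view shows the lever back up, with the knob at (235,292) in the crop. I'll nudge it to the stop, release and retreat.

Request:
drive_tool([
  [[0,0,0,0,1,-1.5,18],[0,0,0,0,1,-1.5,18],[0,0,0,0,1,-1.5,40],[0,0,0,0,1,-1.5,60],[0,0,0,0,1,-1.5,60],[0,0,0,0,1,-8,60],[0,0,0,0,1,-25,60],[0,0,0,0,1,-60,60],[0,0,0,0,1,-100,60],[0,0,0,0,1,-100,60]],
])

```text
clock: 8.05
tcp_pos: [0.4662, 0.2335, 0.18]
tool_rot: [2.613, -0.005, 1.326]
force: [0.1, -0.2, -0.3]
opening: 0.0597
```

```bash
python3 - <<'E'
from h import *
s=st()
for n in('side','top'):
    im,d=grab_frame(n);np.savez(f"pics/{n}6.npz",im=im,d=d);cv2.imwrite(f'pics/{n}6.png',im[:,:,::-1])
    for k in('orange',):print(n,blobs(im,k,(185,130,240,210) if n=='top' else (205,140,245,180)))
    print(blobs(im,'red',(320,180,365,210) if n=='top' else (275,210,310,240)))
E
```

```text
t 8.05 tcp [0.4662 0.2335 0.18  ] rpy [ 2.613 -0.005  1.326] F [ 0.1 -0.2 -0.3] op 0.0597 q [ 0.53 -0.15  1.93 -0.43  1.   -0.62]
side [([221, 150, 5, 7, 25], [223.0, 152.76])]
[([286, 220, 8, 9, 52], [289.67, 223.96])]
top [([190, 192, 8, 7, 43], [193.51, 194.93])]
[([336, 190, 8, 10, 64], [340.03, 194.44])]
```

View pics/side6.png

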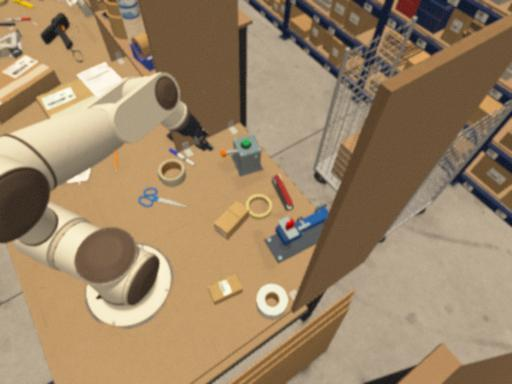

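The lever is up: the knob is at the same pixels as at the start, side (223,153) and top (193.5,195). Heading for the latch handle.

```bash
python3 - <<'E'
from h import *
R=Ro.from_euler('xyz',[np.pi,0,1.467])*Ro.from_rotvec([-np.radians(10),0,0]);rpy=R.as_euler('xyz');z=R.as_matrix()[:,2];print(z,rpy)
k=np.array([.5125,-.1765,.1535])
p=k+.016*z;print(p)
to((.45,.03,.27),rpy);to(p-.09*z,rpy)
E
```

```text
[ 0.1727136  -0.0179917  -0.98480775] [2.96705973 0.         1.467     ]
[ 0.51526342 -0.17678787  0.13774308]
turn [20.05  2.71 -7.67] shift [-200.2   76.2  -65. ]
turn [20.05  2.71 -7.67] shift [-387.3  139.3   21.6]
```

Request:
drive_tool([
  [[0,0,0,-20,5,-65,60],[8,1,-3,-60,30,-65,60],[16,2,-6,-110,50,-65,60],[20,2.7,-7.7,-160,70,-60,60],[20,2.7,-7.7,-210,90,-50,60],[20,2.7,-7.7,-260,110,-35,60],[20,2.7,-7.7,-310,120,-20,60],[20,2.7,-7.7,-350,130,0,60],[20,2.7,-7.7,-387,139,12,60],[20,2.7,-7.7,-387,139,12,60],[20,2.7,-7.7,-387,139,12,60],[20,2.7,-7.7,-387,139,12,60]],
])

```text
clock: 9.35
tcp_pos: [0.4943, -0.1757, 0.2322]
tool_rot: [2.97, 0.001, 1.463]
force: [-0.2, 0.2, -0.3]
opening: 0.0601
```

```bash
python3 - <<'E'
from h import *
s=st()
R=Ro.from_euler('xyz',[np.pi,0,1.467])*Ro.from_rotvec([-np.radians(10),0,0]);rpy=R.as_euler('xyz')
to((.515,-.1768,.1375),rpy)
for n in('side','top'):
    im,d=grab_frame(n);u,v=proj(n,s['tcp_pos'])[0].astype(int)
    x0,y0=u-50,v-40;a=cv2.resize(im[y0:y0+90,x0:x0+100],None,fx=6,fy=6,interpolation=2);cv2.imwrite(f'pics/{n}7.png',a[:,:,::-1]);print(n,x0,y0)
E
```

```text
t 9.35 tcp [ 0.4943 -0.1757  0.2322] rpy [2.970e+00 1.000e-03 1.463e+00] F [-0.2  0.2 -0.3] op 0.0601 q [-0.53 -0.07  1.67  0.07  1.38 -2.  ]
turn [-0.2   0.06 -0.2 ] shift [ 1.2  4.2 96.8]
side 236 174
top 296 160
```

View pics/side7.png

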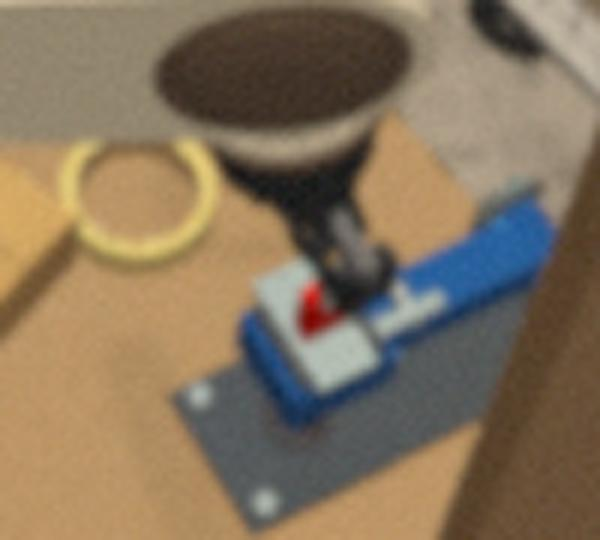

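View pics/top7.png

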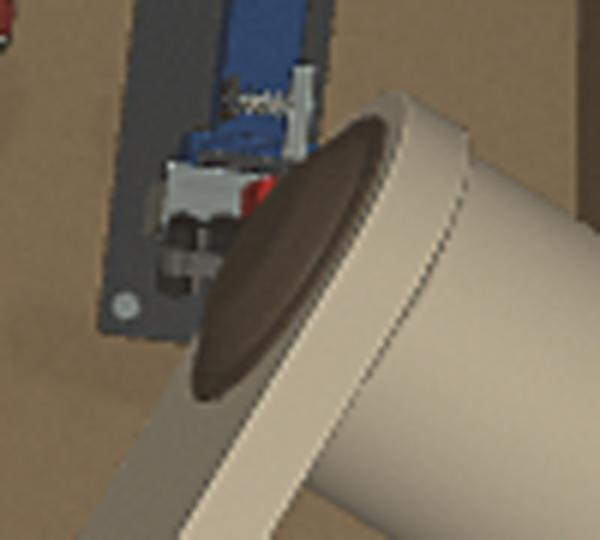

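The side view shows the gripper above the red handle at (318,310) in the crop, with one finger at (365,285) in front of it. The top view shows the other finger at (180,255). Descending.

Request:
drive_tool([
  [[0,0,0,1,4,20,60],[0,0,0,1,4,40,60],[0,0,0,1,4,55,60],[0,0,0,1,4,68,60],[0,0,0,1,4,78,60],[0,0,0,1,4,86,60],[0,0,0,1,4,92,60],[0,0,0,1,4,95,60],[0,0,0,1,4,95,60]],
])

```text
clock: 10.35
tcp_pos: [0.5151, -0.1754, 0.1408]
tool_rot: [2.968, 0.002, 1.466]
force: [-0.6, 0.5, 0.8]
opening: 0.06
```

Request:
drive_tool([
  [[0,0,0,0,0,0,40],[0,0,0,0,0,0,30],[0,0,0,0,0,0,24],[0,0,0,0,0,0,20],[0,0,0,0,0,0,16],[0,0,0,0,0,0,13]],
], force=20)

```text
clock: 10.95
tcp_pos: [0.5151, -0.1758, 0.1412]
tool_rot: [2.968, 0.002, 1.466]
force: [-1.4, -4.2, 3.1]
opening: 0.0138
```

```bash
python3 - <<'E'
from h import *
s=st()
for n in('side','top'):
    im,d=grab_frame(n);u,v=proj(n,s['tcp_pos'])[0].astype(int)
    x0,y0=u-50,v-40;a=cv2.resize(im[y0:y0+90,x0:x0+100],None,fx=6,fy=6,interpolation=2);cv2.imwrite(f'pics/{n}8.png',a[:,:,::-1]);print(n,x0,y0)
E
```

```text
t 10.95 tcp [ 0.5151 -0.1758  0.1412] rpy [2.968e+00 2.000e-03 1.466e+00] F [-1.4 -4.2  3.1] op 0.0138 q [-0.51  0.03  1.77  0.07  1.19 -2.  ]
side 239 184
top 289 154
```

View pics/side8.png

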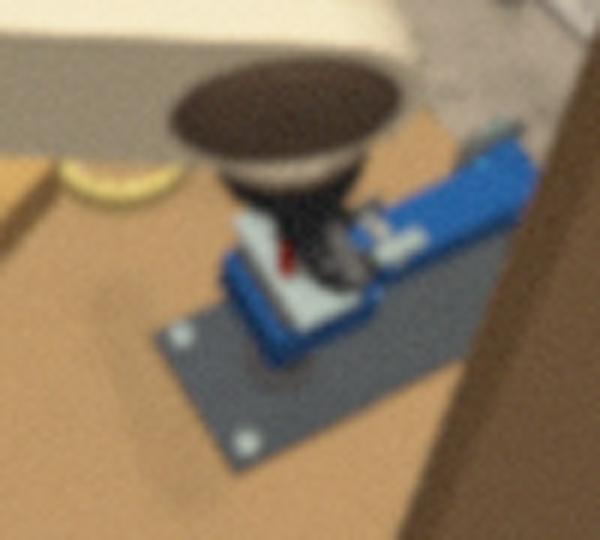

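The fingers hold the red handle, visible between them at (287,258), opening 13.8 mm. I'll firm the grip and pull the latch.

Request:
drive_tool([
  [[0,0,0,0,0,0,10],[0,0,0,0,0,0,10],[0,0,0,3,0,0,10],[0,0,0,6,0,0,10],[0,0,0,9,0,0,10],[0,0,0,11,0,0,10],[0,0,0,12,0,0,10],[0,0,0,12,0,0,10]],
], force=80)

```text
clock: 11.85
tcp_pos: [0.5164, -0.164, 0.1413]
tool_rot: [2.967, 0.003, 1.466]
force: [-4.1, -7.8, 4.8]
opening: 0.0129
```

```bash
python3 - <<'E'
from h import *
s=st()
for n in('side','top'):
    im,d=grab_frame(n)
    x0,y0=(239,184) if n=='side' else (289,154);a=cv2.resize(im[y0:y0+90,x0:x0+100],None,fx=6,fy=6,interpolation=2);cv2.imwrite(f'pics/{n}9.png',a[:,:,::-1])
E
```

```text
t 11.85 tcp [ 0.5164 -0.164   0.1413] rpy [2.967 0.003 1.466] F [-4.1 -7.8  4.8] op 0.0129 q [-0.49  0.02  1.77  0.07  1.19 -1.97]
```

View pics/side9.png

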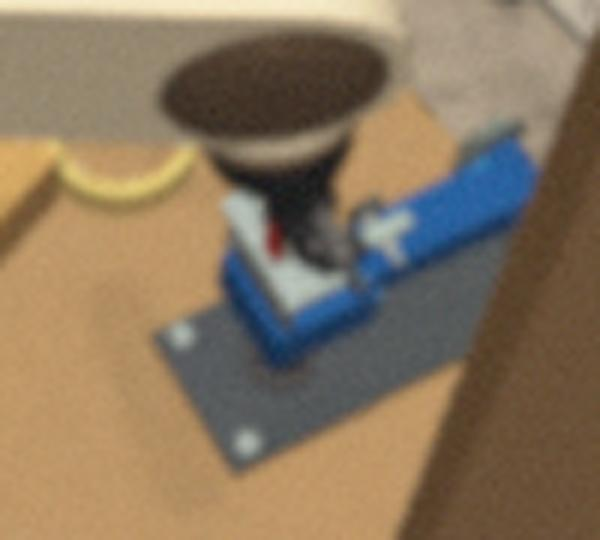

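```bash
python3 - <<'E'
import numpy as np
x,z=-147.4,51.3
for t in np.arange(2.5,27.6,2.5):
    c,s=np.cos(np.radians(t)),np.sin(np.radians(t));d=np.array([x*c+z*s-x,-x*s+z*c-z]);a=np.radians(10)
    print(t,d.round(1),'y',(d@[np.cos(a),np.sin(a)]).round(1),'z',(d@[np.sin(a),-np.cos(a)]).round(1))
E
```

```text
2.5 [2.4 6.4] y 3.4 z -5.9
5.0 [ 5.  12.7] y 7.2 z -11.6
7.5 [ 8.  18.8] y 11.1 z -17.1
10.0 [11.1 24.8] y 15.3 z -22.5
12.5 [14.6 30.7] y 19.7 z -27.7
15.0 [18.3 36.4] y 24.3 z -32.7
17.5 [22.2 41.9] y 29.2 z -37.4
20.0 [26.4 47.3] y 34.3 z -42.0
22.5 [30.9 52.5] y 39.5 z -46.3
25.0 [35.5 57.5] y 44.9 z -50.5
27.5 [40.3 62.3] y 50.5 z -54.3
```

Request:
drive_tool([
  [[2.5,0,0,0,3.4,-5.9,10],[5,0,0,0,7.2,-11.6,10],[7.5,0,0,0,11,-17,10],[7.5,0,0,0,11,-17,10]],
])

```text
clock: 12.35
tcp_pos: [0.5241, -0.165, 0.16]
tool_rot: [3.102, 0.003, 1.466]
force: [-13.0, -6.9, 4.4]
opening: 0.013
```

```bash
python3 - <<'E'
from h import *
s=st();print(s['ft_torque'])
n='side';im,d=grab_frame(n)
x0,y0=(239,184);a=cv2.resize(im[y0:y0+90,x0:x0+100],None,fx=6,fy=6,interpolation=2);cv2.imwrite(f'pics/{n}10.png',a[:,:,::-1])
E
```

```text
t 12.35 tcp [ 0.5241 -0.165   0.16  ] rpy [3.102e+00 3.000e-03 1.466e+00] F [-13.   -6.9   4.4] op 0.013 q [-0.45  0.11  1.63  0.01  1.36 -1.92]
[-1.04545124  1.6607178  -0.11266669]
```

View pics/side10.png

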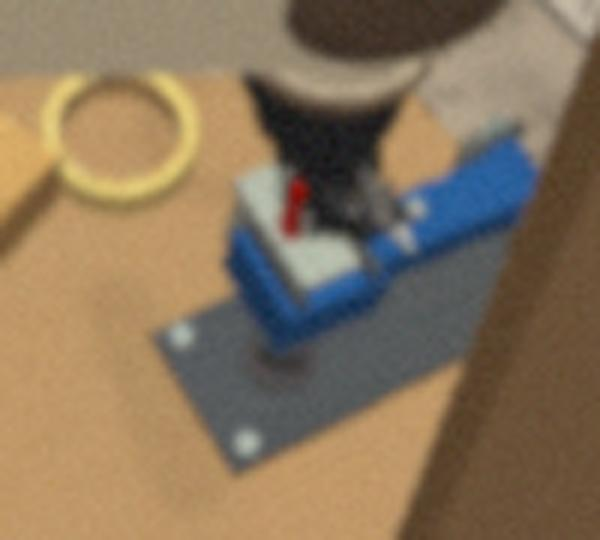

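The side view shows the blue head clear of its earlier position by a few pixels, still gripped. Continuing the arc.

```bash
python3 - <<'E'
import numpy as np
x,z=-139.4,70.1
for t in np.arange(2,20.1,2):
    c,s=np.cos(np.radians(t)),np.sin(np.radians(t));d=np.array([x*c+z*s-x-1.5*min(1,t/6),-x*s+z*c-z]);a=np.radians(2.5)
    print(t,d.round(1),'y',(d@[np.cos(a),np.sin(a)]).round(1),'z',(d@[np.sin(a),-np.cos(a)]).round(1))
E
```

```text
2.0 [2.  4.8] y 2.2 z -4.7
4.0 [4.2 9.6] y 4.6 z -9.4
6.0 [ 6.6 14.2] y 7.2 z -13.9
8.0 [ 9.6 18.7] y 10.4 z -18.3
10.0 [12.8 23.1] y 13.8 z -22.6
12.0 [16.1 27.5] y 17.3 z -26.7
14.0 [19.6 31.6] y 21.0 z -30.8
16.0 [23.2 35.7] y 24.8 z -34.7
18.0 [27.  39.6] y 28.7 z -38.4
20.0 [30.9 43.5] y 32.7 z -42.1
```

Request:
drive_tool([
  [[2,0,0,0,2.2,-4.7,10],[4,0,0,0,4.6,-9.4,10],[6,0,0,0,7.2,-13.9,10],[8,0,0,0,10.4,-18.3,10],[10,0,0,0,13.8,-22.6,10],[12,0,0,0,17.3,-26.7,10],[14,0,0,0,21,-30.8,10],[16,0,0,0,24.8,-34.7,10],[18,0,0,0,28.7,-38.4,10],[19,0,0,0,30.7,-40.3,10],[19,0,0,0,30.7,-40.3,10],[19,0,0,0,30.7,-40.3,10]],
])

```text
clock: 13.6
tcp_pos: [0.5532, -0.1679, 0.2012]
tool_rot: [-2.853, 0.003, 1.466]
force: [-1.9, -8.3, 2.2]
opening: 0.0129
```

```bash
python3 - <<'E'
from h import *
s=st();print(s['ft_torque'],s['joint_vel'].round(3))
for n in('side','top'):
    im,d=grab_frame(n);np.savez(f"pics/{n}11.npz",im=im,d=d)
    x0,y0=(239,174) if n=='side' else (289,124);a=cv2.resize(im[y0:y0+90,x0:x0+100],None,fx=6,fy=6,interpolation=2);cv2.imwrite(f'pics/{n}11.png',a[:,:,::-1])
    print(n,blobs(im,'orange',(185,130,240,210) if n=='top' else (205,140,245,180)))
E
```

```text
t 13.6 tcp [ 0.5532 -0.1679  0.2012] rpy [-2.853  0.003  1.466] F [-1.9 -8.3  2.2] op 0.0129 q [-0.38  0.36  1.26 -0.08  1.79 -1.86]
[-1.22113929 -0.41965021  0.24128466] [-0.001 -0.004  0.004  0.002 -0.007 -0.001]
side []
top [([190, 192, 8, 7, 40], [193.58, 194.88])]
```

View pics/side11.png

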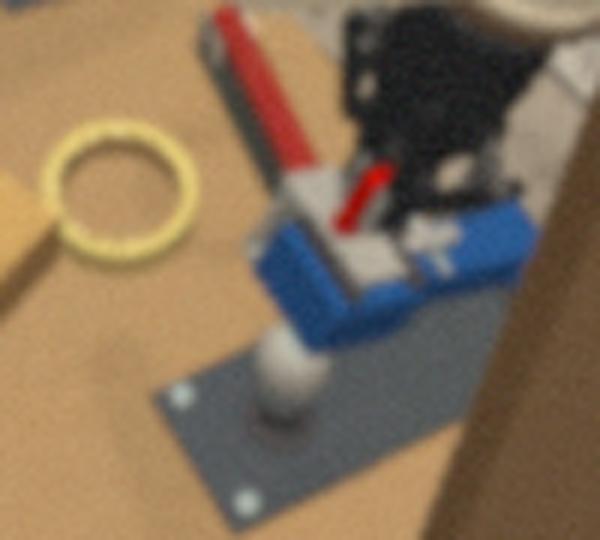

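View pics/top11.png

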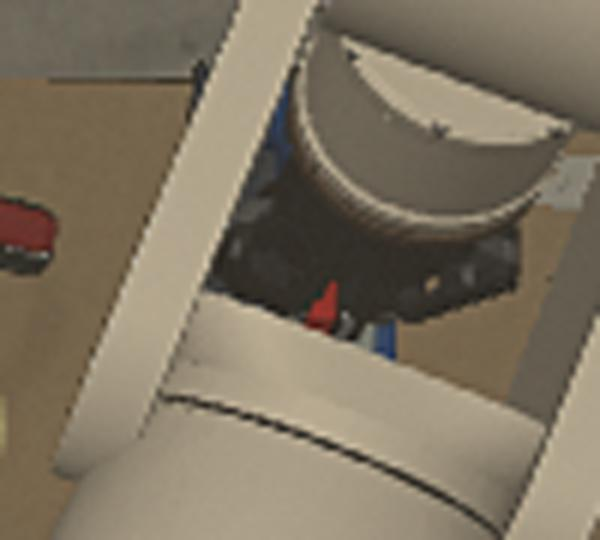

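The side view shows the ball bare at (290,370) and the tongue raised, with the red tab tilted from (345,225) to (385,175) in the gripper. In the top view the knob is at its armed pixel. Next I'll check the angle.

```bash
python3 - <<'E'
from h import *
print([ (b) for b in blobs(np.load('pics/side11.npz')['im'],'red',(280,195,310,220))], ((385/6+239),(175/6+174)))
u=np.array([.9946,-.1038,0]);v=np.array([.1038,.9946,0]);O=np.array([.5125,-.1765,0])+.011*v;pin=O+.15*u+[0,0,.09]
def pt(x,z,t): c,s=np.cos(t),np.sin(t);return pin+u*(x*c+z*s)+np.array([0,0,-x*s+z*c])
for t in(.3,.35,.4,.45,.5,.55): print(t,'top',proj('side',pt(-.15,.0835,t)).round(1),'foot',proj('side',pt(-.15,.04,t)).round(1),'tab ctr',pt(-.15,.0635,t).round(4))
s=read_state();R=Ro.from_euler('xyz',s['tool_rot']).as_matrix();print('grasp',s['tcp_pos']-.019*R[:,2])
E
```

```text
[([283, 195, 8, 7, 33], [286.64, 197.7]), ([295, 201, 10, 12, 45], [299.44, 205.62])] (303.1666666666667, 203.16666666666666)
0.3 top [[297.9 207.7]] foot [[292.9 215.8]] tab ctr [ 0.539  -0.1682  0.195 ]
0.35 top [[299.9 206. ]] foot [[294.3 214.3]] tab ctr [ 0.5443 -0.1688  0.2011]
0.4 top [[301.9 204.2]] foot [[295.7 212.8]] tab ctr [ 0.55   -0.1694  0.2069]
0.45 top [[304.  202.5]] foot [[297.3 211.2]] tab ctr [ 0.556  -0.17    0.2124]
0.5 top [[306.2 200.7]] foot [[298.9 209.6]] tab ctr [ 0.5622 -0.1706  0.2176]
0.55 top [[308.4 199. ]] foot [[300.6 208. ]] tab ctr [ 0.5687 -0.1713  0.2225]
grasp [ 0.55850192 -0.16842175  0.21933604]
```

Image estimate is about 0.43–0.46 rad, against 0.46 commanded. One short hold, then hand in.

Request:
drive_tool([
  [[0,0,0,0,0,0,10],[0,0,0,0,0,0,10],[0,0,0,0,0,0,10],[0,0,0,0,0,0,10]],
])

```text
clock: 14.1
tcp_pos: [0.5531, -0.1679, 0.2011]
tool_rot: [-2.853, 0.003, 1.466]
force: [-1.2, -8.9, 1.6]
opening: 0.0129
```

```bash
python3 - <<'E'
from h import *
s=st()
im,d=grab_frame('top');print(blobs(im,'orange',(185,130,240,210)),blobs(im,'green',(180,140,230,190)))
print(sign_off())
E
```

```text
t 14.1 tcp [ 0.5531 -0.1679  0.2011] rpy [-2.853  0.003  1.466] F [-1.2 -8.9  1.6] op 0.0129 q [-0.38  0.36  1.26 -0.08  1.79 -1.86]
[([190, 192, 8, 7, 40], [193.58, 194.88])] [([196, 158, 11, 10, 69], [200.83, 162.51])]
the job is handed in; nothing more can be done
None
```

I pressed the green button and the lever dropped. I lifted the lever by its knob until it stayed up after release. I then pulled the red latch about 12 mm to the left, lifted the blue tongue and handed in at 14.1 s, still holding it.

**Last checks:**
- **Tongue:** about 0.45 rad (26°) from the side image, against 0.46 commanded. The ball is bare in the picture, the grip is on the tab at 12.9 mm, and the arm was still.
- **Trip unit:** the lever knob and button were at their starting pixels in the top view.
- **Bystanders:** I touched none of them knowingly, but did not measure them at the end.

**Disagreements:** the two cameras differed by about 6–9 mm on positions, so I used the mean, which proved good enough for the press and both grasps. The vertical force reading stayed slightly positive (1.6 N at the end) while lifting, where I expected about −5 N from the tongue's weight. The images do show the tongue up. The side camera could not see the knob at the end because my search found nothing there, so the lever check rests on the top view alone.

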